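Draw the filter plate from the dust filter box and present it

TASK

Lift the hinged cover flap of the grey dust filter box until it stands upright or beyond, and leave it open. Then draw out the filter plate (the perforated one, with the wide grip tab; leave the solid blanking plate with the narrow tab in its slot) and present it for inspection: hold it upright and still over the middle of the clipboard, about 15 cm above it. The program finishes while still holding the plate there; nothing is put down, and the other things on the table stay where they are.

Things in the scene. Friction and masses are not known exactly. Their poses are not given: they have to be found in the camera images.
- filter_box: Grey metal box fixed to the table, open-topped under its flap: 160 (x) x 180 (y) x 100 mm high, walls 5 mm. Origin: centre of underside; x from louvred front to hinge at the back, z up. A 28 mm stub sticks out at the back. Two slots at box x = -0.026 and +0.026 m each hold a plate upright, along box y; their ribs (11 mm apart, 40 mm above table) are only at the side walls, |box y| > 61 mm.
- flap (a joint): Angle of the cover flap (rad): 0 shut, grows as its front edge rises, 1.57 upright, stop at 1.95. Starts shut or slightly ajar (up to 0.12). The stiff friction hinge (0.3 N m) leaves it at any angle; lifting at the grip takes about 3 N.
- flap_grip (a point): Centre of the flap's grip: steel barrel, 16 mm diameter, 34 mm long along box y, in the flap's plane; its axis is 28 mm before the flap's front edge, on a neck 20 mm wide, 6 mm thick. 103 mm above the table when shut; swings on a 194 mm radius about the hinge. It can be gripped on its two flat ends from above and turns between the fingers as the flap swings.
- flap_hinge (a point): Middle of the hinge axis of the flap, at the back rim: box x = 0.084, height 103 mm; the axis is along box y.
- filter_plate: Filter plate, about 0.12 kg: aluminium frame 8 (x) x 140 (y) x 56 mm high with perforated sheet; on top in the middle a grip tab 10 mm thick (x), 36 mm wide (y), from 54 to 88 mm above the underside. Origin: middle of underside; z up. Starts upright in either slot, on the box floor 5 mm above the table, tab top 7 mm below the box rim; drawn straight up.
- blank_plate: Blanking plate, 0.16 kg nominal, of the same size but solid and with a narrower grip tab, 16 mm wide (y); stands in the other slot and stays there. Origin: middle of its underside; z up.
- clipboard: Clipboard with paper, lying fixed on the table, 235 (x) x 165 (y) x 14 mm at its clip. Origin: centre of its underside.
- jar: Clear jar of graded stone, 51 mm diameter, 72 mm high, loose, between box and clipboard; a bystander. Origin: centre of its underside.
- tape_roll: Roll of tape lying flat, 108 mm diameter, 48 mm high, loose; a bystander. Origin: centre of its underside.
- loupe: Loupe lying flat, 62 x 153 x 10 mm, loose; a bystander. Origin: centre of its underside.

How it is judged:
By the outcome, as a careful person would: the job done as asked, in the order asked, and still so for the second after the job is handed in, while the arm keeps its last pose, push and grip.
It also fails if it takes over 56 s, if anything falls off the work surface, if the arm or the gripper's body presses on something with over 40 N, if the wrist force passes 120 N, or if a joint passes its speed limit or range.

ROBOT

A 7-joint arm with a two-finger parallel gripper is mounted at the origin on a cart in front of the work surface, level with it; the furniture and walls round the work are solid. World frame = base frame: x ahead of the robot, y to its left, z up, the work surface at z = 0. Lengths are in mm, angles in rad, forces in N, time in s.
With the tool pointing down it reaches from about 400 to 925 mm from the base axis. Payload 4.1 kg.
Tool frame: the origin (TCP) lies midway between the tips of the shut fingers; the grasp point (between the pads) lies 19 mm behind it (grip_point_offset is the distance from the TCP to the grasp point, in mm); z points along the fingers, y is the line along which they close (so a half turn about z gives the same grasp; the last joint's range is limited). The gripper opens to 85 mm and grips with 20 to 120 N. Pads are 22 mm wide; open, the fingers measure 114 mm over their backs; the gripper's body (76 mm by 85 mm) begins 54 mm behind the grasp point. The pads swing forward as they close: fully open they stand 13 mm farther back than shut.
Start: joints at [1.108, 0.398, 0.045, 1.537, -0.019, 1.207, -0.051], TCP at [231.327, -607.48, 231.347] pointing down, gripper open.
Joint ranges: [-2.82, 2.82], [-0.49, 2.23], [-1.37, 1.46], [0, 2.46], [-1.36, 4.5], [0.23, 2], [-2.94, 2.94]. Speed limits (rad/s): [2.57, 2.57, 3.14, 3.14, 3.14, 3.14, 3.14].

INTERFACE

Orientations are given as a unit quaternion [x, y, z, w].
In Python, from rig import observe, camera, calibration, close_job, cut_out, grip_point_offset gives the robot as it stands.
- The arm moves only by the tool jog_arm, never from a script. Its argument "increments" is text: rows parted by semicolons, each of 7 numbers parted by spaces: the shift along the tool's x, y, z each as a share of 100 mm, from -1 to 1, then the turn, a rotation vector about the tool's x, y, z each as a share of 60 degrees, from -1 to 1, then the opening, from 0 (shut) to 1 (fully open). A call has 1 to 12 rows; each row is the pose to reach, as a shift and turn from the pose commanded when the call began, along the tool's axes at that moment; what a row does not reach only later rows make up. A row lasts 1/10 s, in which the tool goes at most 50 mm and 8.59 degrees, less where a joint would pass 70% of its speed; a pose out of reach is approached as far as the arm can. A call with a number of a shift or a turn outside -1 to 1 is refused whole. A call with a gripper value outside its range is refused whole. The fingers move at their own pace and stop on an object; the grip force is fixed at half the most. Time passes only in rows, so rows that repeat a pose let the fingers close. It gives the time, the measured TCP pose, the force, the opening and the grip force at its end, in the units of the state.
- observe(): the state, without advancing time (a new reading comes with each control period).
- camera(name): name is "scene" or "side" or "wrist"; returns (picture, depth): 400x640x3 uint8, red, green, blue; 400x640 float32, mm along the optical axis (not along the pixel's ray), 0 where there is no reading.
- calibration(name): a dict with "vfov" (degrees; the focal length in pixels is half the picture's height over the tangent of half this angle, whatever the lens; pixels are square), "cx", "cy" (the principal point, pixels), "k1" (the pictures are not rectified: a ray, as slopes to the right and down, at radius r is drawn at 1 + k1 r^2 times it, then the intrinsics apply), "rvec" (rotation vector, rad) and "tvec" (3), from world to camera coordinates, as OpenCV has them. Camera axes: x right, y down, z forward; pixel columns grow to the right and rows downward; lengths in mm; the calibration is good to about 2 mm. A picture is of the moment at which its call begins: read the wrist's pose just before it. calibration takes no time and is no camera call; for the wrist camera it gives the pose at the moment of the call.
- close_job(): hands the job in; it is judged then, once.
Trained networks look in the newest picture that a camera, given by its name, has taken for a name from the list of things; names that differ only in an ending like _2 or _b are one class to them, and where a whole thing is asked for, a point or a joint stands for the part that bears it (a point fixed in the world has none). Each returns a list of dicts, best first, with "score" (0 to 1); they miss things now and then, are a little off and sometimes report something else, mostly with a low value. They report only what shows in the picture. A call takes as long as a camera call.
- cut_out(camera, label): "mask" (400x640 bool, what is visible of it) and "centre" ([row, column] in pixels, amid what is visible of it).
The state is a dict: "clock": time; "q": joint angles; "joint_velocities": joint speeds; "tau": joint torques, N m; "ee_pos": TCP position; "eef_rot": TCP orientation; "contact_force": force on the tool from outside, world axes, zero at the start; "ft_torque": the same for the moment, N m; "gripper_width": finger opening in mm; "finger_force": force on a finger pad.
Only numpy, scipy, OpenCV 4.12 (cv2) and the standard library are available. Lean on these libraries where they do the work, as an engineer would, in place of code of your own. Each camera call takes 0.05 s, during which the arm holds its last target. There are 200 camera calls.

## Working session

There is one attempt and no reset: what is moved stays moved. The work goes in short steps, Python scripts to look and compute and a tool call to move; the robot and the scene stay as the last step left them, time stands still between calls to the robot, and variables do not carry over. Pictures are saved under pics/ and viewed, at most 10 in all, crops included, and the job is handed in when it is done.

Besides the shell and the picture viewer there is one more tool, called after "Request:" as name(argument=value, ...) on one line, values as JSON. jog_arm: Moves the arm, as the interface text tells. Shift numbers are shares of 100 mm and turn numbers shares of 60 degrees, none past 1 either way. Its arguments: {"type":"object","properties":{"increments":{"type":"string"}},"required":["increments"]}

```bash
ls; mkdir -p pics; cat > h.py <<'E'
import numpy as np, cv2
from rig import *
from scipy.spatial.transform import Rotation as R
def K(c):
    f=200/np.tan(np.radians(c["vfov"])/2); return f
def cloud(d,c):
    """world points (400,640,3), nan where no depth"""
    f=K(c); v,u=np.mgrid[0:400,0:640].astype(float)
    xd=(u-c["cx"])/f; yd=(v-c["cy"])/f
    x,y=xd.copy(),yd.copy()
    for _ in range(15):
        s=1+c["k1"]*(x*x+y*y); x=xd/s; y=yd/s
    P=np.stack([x*d,y*d,d],-1).astype(float); P[d<=0]=np.nan
    Rm=cv2.Rodrigues(np.array(c["rvec"],float))[0]
    return (P-np.array(c["tvec"],float).ravel())@Rm
def shot(n,fn):
    c=calibration(n); p,d=camera(n); cv2.imwrite(fn,p[:,:,::-1]); return p,cloud(d,c),c
E
python3 - <<'E'
from h import *
print(grip_point_offset() if callable(grip_point_offset) else grip_point_offset); s=observe(); print(s["ee_pos"],s["eef_rot"],s["clock"],s["gripper_width"])
ims=[]
for n in("scene","side"):
    p,P,c=shot(n,f"pics/{n}0.png"); ims.append(p)
    Rm=cv2.Rodrigues(np.array(c["rvec"],float))[0]
    print(n,"cam at",(-Rm.T@np.array(c["tvec"]).ravel()).round())
    for l in("filter_box","flap","flap_grip","filter_plate","blank_plate","clipboard","jar","tape_roll","loupe"):
        for r in cut_out(n,l)[:1]:
            q=P[r["mask"]]; q=q[~np.isnan(q[:,0])]
            if len(q): print(l,round(r["score"],2),np.round(r["centre"]),len(q),np.median(q,0).round(),np.percentile(q,2,axis=0).round(),np.percentile(q,98,axis=0).round())
E
```

```text
pics
18.700000000000003
[ 231.10236845 -606.84678118  230.28976657] [ 9.83488326e-01  1.80969033e-01 -2.24927170e-04 -9.33730967e-04] 0.0 85.08033208403091
scene cam at [-443.  841. 1318.]
filter_box 0.73 [181. 349.] 2485 [524. -65. 106.] [ 470. -181.    2.] [636.  -1. 125.]
flap 0.69 [172. 348.] 1381 [550. -92. 115.] [ 452. -187.   44.] [641.  -2. 126.]
flap_grip 0.65 [168. 348.] 1380 [549. -90. 115.] [ 450. -186.   79.] [639.  -2. 126.]
clipboard 0.7 [249. 270.] 2357 [515. 330.   4.] [407. 245.  -3.] [631. 408.  11.]
jar 0.81 [206. 302.] 252 [564. 135.  57.] [550. 108.   5.] [597. 152.  75.]
tape_roll 0.62 [158. 426.] 534 [ 480. -472.   33.] [ 430. -527.   -3.] [ 531. -428.   52.]
loupe 0.67 [291. 200.] 360 [512. 607.   7.] [476. 507.  -1.] [533. 645.  13.]
side cam at [2328. -296. 1217.]
filter_box 0.63 [209. 293.] 2228 [ 621. -100.  106.] [ 475. -188.    3.] [666.  -7. 126.]
flap 0.76 [199. 290.] 1131 [562. -95. 115.] [ 462. -185.  103.] [637.  -9. 127.]
flap_grip 0.69 [199. 293.] 1196 [563. -99. 115.] [ 455. -186.  100.] [639.  -7. 127.]
blank_plate 0.55 [206. 293.] 2298 [ 620. -100.  105.] [ 452. -188.   -0.] [666.  -7. 126.]
clipboard 0.74 [207. 388.] 1141 [531. 320.   5.] [410. 241.  -3.] [639. 402.  15.]
jar 0.55 [210. 347.] 227 [595. 120.  48.] [560.  98.   5.] [610. 148.  76.]
tape_roll 0.71 [215. 196.] 403 [ 478. -496.   40.] [ 436. -534.    1.] [ 543. -436.   54.]
```

```bash
python3 - <<'E'
from h import *
out=[]
for n in("scene","side"):
    p,P,c=shot(n,f"pics/{n}1.png")
    r=cut_out(n,"flap")[0]; m=r["mask"]&(P[...,2]>95)
    q=P[m]; q=q[~np.isnan(q[:,0])]; 
    rect=cv2.minAreaRect(q[:,:2].astype(np.float32)); print(n,rect, cv2.boxPoints(rect).round().tolist())
    A=np.c_[q[:,:2]-[560,-95],np.ones(len(q))]; print("plane",np.linalg.lstsq(A,q[:,2],rcond=None)[0].round(3))
    # bands in y: x extent
    for y in range(-190,10,20):
        b=q[abs(q[:,1]-y)<8]
        if len(b)>5: print(y,len(b),np.percentile(b[:,0],[1,99]).round())
    i,j=map(int,r["centre"]); out.append(cv2.resize(p[i-50:i+50,j-65:j+65],(780,600),interpolation=cv2.INTER_CUBIC))
cv2.imwrite("pics/a.png",cv2.resize(np.vstack(out),(390,600))[:,:,::-1])
E
```

```text
Traceback (most recent call last):
IndexError: list index out of range
```

View pics/scene0.png

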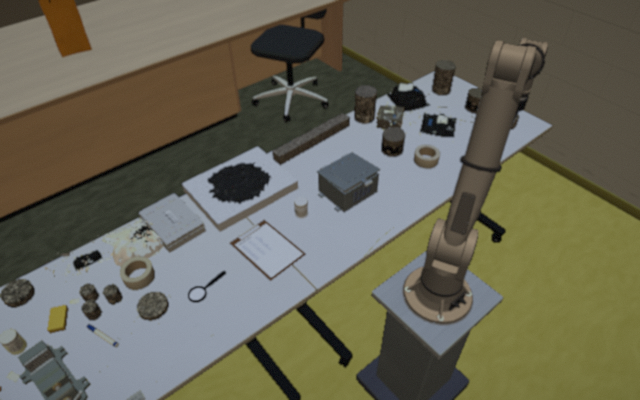

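The scene picture shows the box at (348,181), the jar at (301,208) and the clipboard at (268,248). The box is roughly square to the world axes, with its front facing the robot. I'll move over the grip for a close look.

Request:
jog_arm(increments="1 -1 -1 0 0 0.348 1;1 -1 -1 0 0 0.348 1;1 -1 -1 0 0 0.348 1;1 -1 -1 0 0 0.348 1")

```text
clock: 1.5
ee_pos: [292.3, -475.8, 334.7]
eef_rot: [1.0, 0.001, 0.002, 0.001]
contact_force: [0.2, -0.1, -0.3]
gripper_width: 85.7
finger_force: 0.0
```

Request:
jog_arm(increments="0.38 -0.96 0 0 0 0 1;0.38 -0.96 0 0 0 0 1;0.38 -0.96 0 0 0 0 1")

```text
clock: 1.8
ee_pos: [331.2, -376.1, 332.1]
eef_rot: [1.0, 0.005, 0.001, -0.001]
contact_force: [0.5, -0.7, -0.0]
gripper_width: 85.8
finger_force: 0.0
```

Request:
jog_arm(increments="0.38 -0.96 0 0 0 0 1;0.38 -0.96 0 0 0 0 1;0.38 -0.96 0 0 0 0 1")

```text
clock: 2.1
ee_pos: [368.4, -280.3, 331.8]
eef_rot: [1.0, 0.005, 0.001, -0.001]
contact_force: [0.2, -1.0, -0.5]
gripper_width: 85.3
finger_force: 0.0
```

Request:
jog_arm(increments="0.38 -0.96 0 0 0 0 1;0.38 -0.96 0 0 0 0 1;0.38 -0.96 0 0 0 0 1")

```text
clock: 2.4
ee_pos: [405.9, -184.4, 331.8]
eef_rot: [1.0, 0.005, 0.001, -0.001]
contact_force: [0.2, -0.3, 0.4]
gripper_width: 85.6
finger_force: 0.0
```

Request:
jog_arm(increments="0.38 -0.96 0 0 0 0 1;0.38 -0.96 0 0 0 0 1;0.38 -0.96 0 0 0 0 1;0.38 -0.96 0 0 0 0 1")

```text
clock: 2.8
ee_pos: [441.8, -94.1, 331.4]
eef_rot: [1.0, 0.001, 0.0, 0.0]
contact_force: [-0.1, -0.1, -0.4]
gripper_width: 85.3
finger_force: 0.0
```

```bash
python3 - <<'E'
from h import *
p,P,c=shot("wrist","pics/w1.png"); np.save("w1.npy",P)
Rm=cv2.Rodrigues(np.array(c["rvec"],float))[0]
print("cam at",(-Rm.T@np.array(c["tvec"]).ravel()).round(),Rm[2])
for l in("flap","flap_grip","filter_box"):
    for r in cut_out("wrist",l)[:2]:
        m=r["mask"]; q=P[m]; q=q[~np.isnan(q[:,0])]
        print(l,round(r["score"],2),np.round(r["centre"]),len(q),np.median(q,0).round(),np.percentile(q,2,axis=0).round(),np.percentile(q,98,axis=0).round(),cv2.minAreaRect(q[:,:2].astype(np.float32)))
E
```

```text
cam at [515. -95. 474.] [-0.28639671 -0.00098008 -0.95811062]
flap 0.88 [ 67. 317.] 25745 [544. -98. 117.] [ 460. -188.  110.] [605.  -9. 124.] ((523.3010864257812, -113.86459350585938), (169.3221893310547, 219.25643920898438), 0.18613584339618683)
flap_grip 0.61 [ 68. 318.] 25727 [544. -98. 117.] [ 461. -188.  110.] [605.  -9. 124.] ((532.8978881835938, -117.4611587524414), (177.23582458496094, 233.10533142089844), 7.494869232177734)
filter_box 0.74 [ 69. 319.] 25649 [544. -99. 117.] [ 462. -188.  110.] [605.  -9. 124.] ((525.212646484375, -114.92976379394531), (165.50592041015625, 220.79905700683594), 0.18613585829734802)
```

View pics/w1.png

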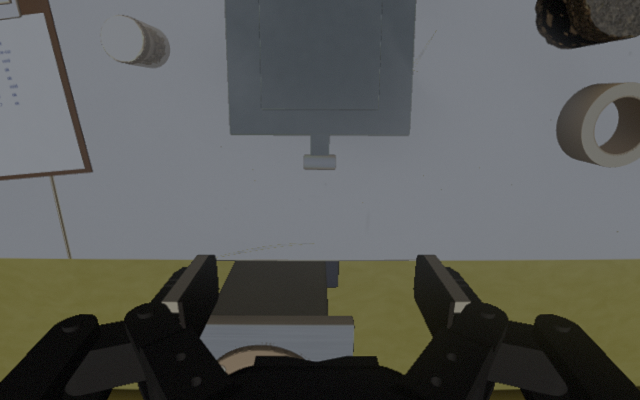

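The wrist view shows the flap's front edge along row 133 (cols 230–411), and the barrel at col 319, row 162.

```bash
python3 - <<'E'
import numpy as np
P=np.load("w1.npy")
for v in(154,158,162,165,168): print(v,[P[v,u].round(1).tolist() for u in(308,319,332)])
f=P[20:128,240:405].reshape(-1,3); f=f[~np.isnan(f[:,0])]
print("plane z=a(x-550)+b(y+98)+c",np.linalg.lstsq(np.c_[f[:,0]-550,f[:,1]+98,np.ones(len(f))],f[:,2],rcond=None)[0].round(4))
L=[];Rr=[];F=[]
for v in range(10,125,6):
    r=P[v]; ok=np.where(r[:,2]>95)[0]; ok=ok[(ok>200)&(ok<440)]; L.append(r[ok[0]]);Rr.append(r[ok[-1]])
for u in list(range(240,300,6))+list(range(340,405,6)):
    c=P[:,u]; ok=np.where(c[:,2]>95)[0]; ok=ok[ok<200]; F.append(c[ok[-1]])
L,Rr,F=map(np.array,(L,Rr,F))
print("left",np.polyfit(L[:,0],L[:,1],1),L[:,1].mean(),"right",np.polyfit(Rr[:,0],Rr[:,1],1),Rr[:,1].mean())
print("front",np.polyfit(F[:,1],F[:,0],1),np.median(F,0))
E
```

```text
154 [[458.2, -86.5, 121.0], [459.1, -98.1, 126.2], [438.3, -117.9, -2.0]]
158 [[454.9, -86.6, 126.7], [455.2, -98.1, 128.2], [455.3, -111.6, 128.2]]
162 [[451.1, -86.7, 128.9], [451.3, -98.1, 129.9], [451.6, -111.5, 131.1]]
165 [[447.9, -86.7, 128.9], [448.0, -98.1, 129.0], [448.1, -111.7, 129.5]]
168 [[444.2, -86.6, 126.2], [444.3, -98.2, 126.3], [444.3, -111.9, 126.5]]
plane z=a(x-550)+b(y+98)+c [-9.020000e-02  1.500000e-03  1.160554e+02]
left [ 6.17301389e-03 -8.75464957e+00] -5.392450334875078 right [ 5.65232031e-04 -1.91824800e+02] -191.5165748598841
front [-3.26675595e-03  4.78987389e+02] [ 479.25510017 -119.83982683  121.61820584]
```

Barrel is at (449.5, -98, 122), the hinge at about (642.5, -98, 103), the yaw about 0 and the flap about 0.09 rad ajar. These all match the given sizes. Descending and gripping.

Request:
jog_arm(increments="0.08 0.04 0.5 0 0 0 0.7;0.08 0.04 1 0 0 0 0.7;0.08 0.04 1 0 0 0 0.7")

```text
clock: 3.3
ee_pos: [443.8, -99.4, 225.3]
eef_rot: [1.0, -0.002, -0.007, -0.001]
contact_force: [-1.4, 0.1, 0.1]
gripper_width: 59.4
finger_force: 0.0
```

Request:
jog_arm(increments="0 0 0.5 0 0 0 0.7;0 0 0.9 0 0 0 0.7;0 0 0.9 0 0 0 0.7")

```text
clock: 3.6
ee_pos: [446.4, -99.1, 138.9]
eef_rot: [1.0, -0.001, -0.004, -0.001]
contact_force: [-1.2, 0.8, -0.1]
gripper_width: 59.8
finger_force: 0.0
```

Request:
jog_arm(increments="0 0 0.2 0 0 0 0.7;0 0 0.41 0 0 0 0.7;0 0 0.41 0 0 0 0.7;0 0 0.41 0 0 0 0.7")

```text
clock: 4.0
ee_pos: [451.3, -99.3, 102.8]
eef_rot: [1.0, -0.001, 0.002, 0.001]
contact_force: [-0.3, 0.7, 0.6]
gripper_width: 60.0
finger_force: 0.0
```

```bash
python3 - <<'E'
from h import *
s=observe(); print(s["ee_pos"],s["gripper_width"],s["contact_force"])
p,P,c=shot("wrist","pics/w2.png")
E
```

```text
[451.29293199 -99.25706526 102.7593122 ] 59.99008225735766 [-0.29462397  0.69559631  0.62408426]
```

View pics/w2.png

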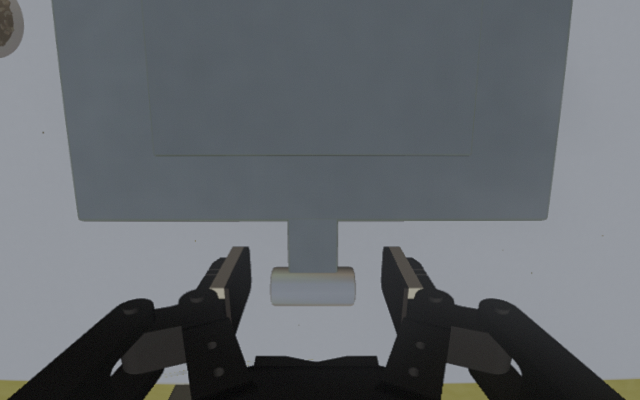

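The barrel at (313,287) lies centred between the pads (230 and 397). Closing.

Request:
jog_arm(increments="0 0 0 0 0 0 0;0 0 0 0 0 0 0;0 0 0 0 0 0 0;0 0 0 0 0 0 0;0 0 0 0 0 0 0;0 0 0 0 0 0 0")

```text
clock: 4.65
ee_pos: [450.3, -98.0, 100.6]
eef_rot: [1.0, -0.0, 0.001, -0.0]
contact_force: [2.1, 4.4, 1.4]
gripper_width: 32.7
finger_force: 59.4
```

```bash
python3 - <<'E'
import numpy as np
# arc from a0 in tool shares (x, z down), split in calls
a0=.1;r=1.94
f=lambda a:np.array([-r*np.cos(a),-r*np.sin(a)])
a=a0
for call in range(4):
    s=f(a); print("call")
    for k in range(8):
        a2=a+.0528*(k+1); d=f(a2)-s; print(round(a2,3),d.round(3), end='; ')
    a=a2; print()
E
```

```text
call
0.153 [ 0.013 -0.102]; 0.206 [ 0.031 -0.202]; 0.258 [ 0.055 -0.302]; 0.311 [ 0.083 -0.4  ]; 0.364 [ 0.117 -0.497]; 0.417 [ 0.156 -0.592]; 0.47 [ 0.2   -0.684]; 0.522 [ 0.249 -0.774]; 
call
0.575 [ 0.053 -0.087]; 0.628 [ 0.111 -0.172]; 0.681 [ 0.174 -0.253]; 0.734 [ 0.24  -0.331]; 0.786 [ 0.311 -0.405]; 0.839 [ 0.385 -0.476]; 0.892 [ 0.463 -0.542]; 0.945 [ 0.545 -0.604]; 
call
0.998 [ 0.085 -0.058]; 1.05 [ 0.172 -0.111]; 1.103 [ 0.262 -0.16 ]; 1.156 [ 0.355 -0.203]; 1.209 [ 0.45  -0.242]; 1.262 [ 0.546 -0.276]; 1.314 [ 0.645 -0.304]; 1.367 [ 0.744 -0.328]; 
call
1.42 [ 0.101 -0.018]; 1.473 [ 0.202 -0.031]; 1.526 [ 0.305 -0.038]; 1.578 [ 0.407 -0.04 ]; 1.631 [ 0.509 -0.037]; 1.684 [ 0.611 -0.028]; 1.737 [ 0.713 -0.013]; 1.79 [0.813 0.006];
```

Request:
jog_arm(increments="0.01 0 -0.1 0 0 0 0;0.03 0 -0.2 0 0 0 0;0.055 0 -0.3 0 0 0 0;0.085 0 -0.4 0 0 0 0;0.12 0 -0.5 0 0 0 0;0.155 0 -0.59 0 0 0 0;0.2 0 -0.68 0 0 0 0;0.25 0 -0.77 0 0 0 0;0.25 0 -0.77 0 0 0 0")

```text
clock: 5.55
ee_pos: [473.7, -98.0, 177.9]
eef_rot: [1.0, -0.0, -0.001, -0.0]
contact_force: [-2.0, 4.2, -0.7]
gripper_width: 33.2
finger_force: 60.5
```

Request:
jog_arm(increments="0.05 0 -0.09 0 0 0 0;0.11 0 -0.17 0 0 0 0;0.175 0 -0.25 0 0 0 0;0.24 0 -0.33 0 0 0 0;0.31 0 -0.405 0 0 0 0;0.385 0 -0.475 0 0 0 0;0.46 0 -0.54 0 0 0 0;0.545 0 -0.605 0 0 0 0;0.545 0 -0.605 0 0 0 0")

```text
clock: 6.45
ee_pos: [529.5, -98.1, 239.1]
eef_rot: [1.0, -0.0, -0.0, -0.0]
contact_force: [-2.1, 4.8, 1.1]
gripper_width: 32.6
finger_force: 60.8
```

Request:
jog_arm(increments="0.085 0 -0.06 0 0 0 0;0.17 0 -0.11 0 0 0 0;0.26 0 -0.16 0 0 0 0;0.355 0 -0.205 0 0 0 0;0.45 0 -0.24 0 0 0 0;0.545 0 -0.275 0 0 0 0;0.645 0 -0.305 0 0 0 0;0.745 0 -0.33 0 0 0 0;0.745 0 -0.33 0 0 0 0")

```text
clock: 7.35
ee_pos: [604.3, -98.0, 271.5]
eef_rot: [1.0, 0.0, 0.0, -0.0]
contact_force: [-1.2, 5.1, -0.5]
gripper_width: 32.4
finger_force: 59.9
```

Request:
jog_arm(increments="0.1 0 -0.02 0 0 0 0;0.2 0 -0.03 0 0 0 0;0.305 0 -0.04 0 0 0 0;0.405 0 -0.04 0 0 0 0;0.51 0 -0.035 0 0 0 0;0.61 0 -0.03 0 0 0 0;0.71 0 -0.015 0 0 0 0;0.81 0 0.005 0 0 0 0;0.81 0 0.005 0 0 0 0")

```text
clock: 8.25
ee_pos: [685.7, -98.1, 271.3]
eef_rot: [1.0, -0.0, 0.001, -0.0]
contact_force: [-0.8, 4.8, 1.7]
gripper_width: 32.3
finger_force: 59.8
```

```bash
python3 - <<'E'
from h import *
p,P,c=shot("scene","pics/s2.png"); cv2.imwrite("pics/s2c.png",cv2.resize(p[100:260,230:440,::-1],(630,480)))
for l in("filter_plate","blank_plate"):
    for r in cut_out("scene",l)[:2]:
        q=P[r["mask"]]; q=q[~np.isnan(q[:,0])]; print(l,r["score"],r["centre"],np.median(q,0))
E
```

```text
filter_plate 0.78 [175.8, 344.8] [581.92087403 -97.57491743  47.30942255]
filter_plate 0.67 [140.5, 330.2] [656.35717328 -92.30155098 192.27288777]
blank_plate 0.47 [185.1, 353.4] [529.50446194 -92.37507769  54.86524028]
```

View pics/s2c.png

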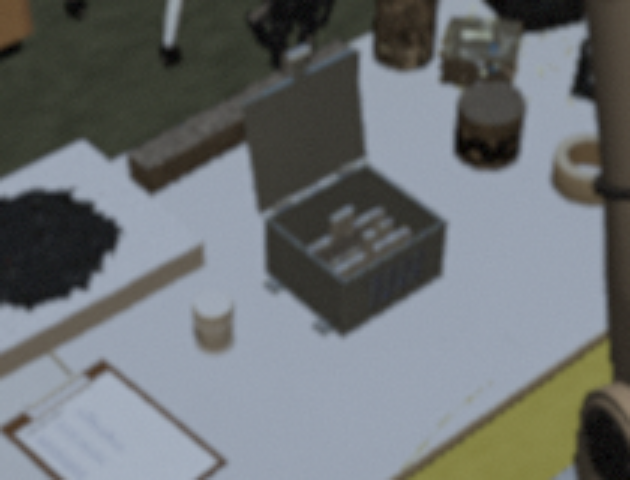

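The crop shows the flap at (305,125) leaning past upright, and both tabs inside the box around (345,215) and (375,240). Releasing, rising and backing off for a look into the box.

Request:
jog_arm(increments="0 0 0 0 0 0 0.7;0 0 0 0 0 0 0.7;0 0 0 0 0 0 0.7;0 0 0 0 0 0 0.7;0 0 -0.3 0 0 0 0.7;0 0 -0.7 0 0 0 0.7;0 0 -1 0 0 0 0.7;0 0 -1 0 0 0 0.7")

```text
clock: 9.2
ee_pos: [686.4, -99.1, 376.3]
eef_rot: [1.0, -0.001, 0.005, 0.001]
contact_force: [1.0, -0.0, 1.3]
gripper_width: 59.7
finger_force: 0.0
```

Request:
jog_arm(increments="-0.4 0 -0.1 0 0 0 0.7;-0.9 0 -0.1 0 0 0 0.7;-1 0 -0.1 0 0 0 0.7")

```text
clock: 9.5
ee_pos: [579.4, -99.4, 379.4]
eef_rot: [1.0, -0.001, -0.002, 0.001]
contact_force: [-0.4, -0.1, 0.1]
gripper_width: 60.1
finger_force: 0.0
```

Request:
jog_arm(increments="-0.4 0 0 0 0 0 0.5;-0.7 0 0 0 0 0 0.5;-0.7 0 0 0 0 0 0.5;-0.7 0 0 0 0 0 0.5")

```text
clock: 9.9
ee_pos: [514.6, -99.0, 380.4]
eef_rot: [1.0, -0.001, 0.001, 0.0]
contact_force: [0.7, -0.3, 0.5]
gripper_width: 42.8
finger_force: 0.0
```

```bash
python3 - <<'E'
from h import *
s=observe(); print(s["q"].round(2),s["ee_pos"],s["clock"])
p,P,c=shot("wrist","pics/w3.png"); np.save("w3.npy",P)
for l in("filter_plate","blank_plate"):
    for r in cut_out("wrist",l)[:2]:
        q=P[r["mask"]]; q=q[~np.isnan(q[:,0])]; t=q[(q[:,2]>75)&(q[:,2]<110)]
        print(l,round(r["score"],2),np.round(r["centre"]),len(q),np.median(q,0).round(),"tab",len(t))
        if len(t): print(t.mean(0).round(1),np.percentile(t,[2,98],axis=0).round())
E
```

```text
[ 0.43  0.1  -0.36  1.59  0.04  1.45 -1.5 ] [514.62750243 -98.95382462 380.41663301] 9.9
filter_plate 0.64 [100. 312.] 700 [586. -95.  61.] tab 204
[585.4 -97.   92.3] [[ 581. -115.   90.]
 [ 590.  -80.   94.]]
blank_plate 0.7 [138. 315.] 1038 [536. -99.  60.] tab 105
[534.2 -98.1  91.2] [[ 529. -105.   83.]
 [ 539.  -91.   94.]]
```

View pics/w3.png

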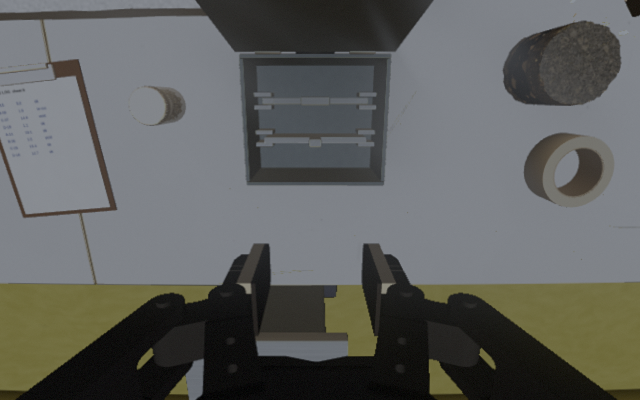

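The wrist view shows the filter plate with its wide tab at (315,101), in the back slot. The blanking plate's narrow tab is at (315,143). The filter tab measures (585.4, -97.5), 35 mm wide, top about 93, which agrees with the given sizes. Turning -90° about the tool axis, which brings joint 7 towards 0, and moving over it.

Request:
jog_arm(increments="0.3 -0.01 0 0 0 -0.14 0.4;0.5 -0.01 0 0 0 -0.28 0.4;0.71 -0.01 0 0 0 -0.42 0.4;0.71 -0.01 0 0 0 -0.56 0.4;0.71 -0.01 0 0 0 -0.7 0.4;0.71 -0.01 0 0 0 -0.75 0.4;0.71 -0.01 0 0 0 -0.75 0.4")

```text
clock: 10.75
ee_pos: [586.3, -97.5, 379.5]
eef_rot: [0.924, 0.383, -0.0, -0.001]
contact_force: [0.8, -0.5, -0.3]
gripper_width: 34.2
finger_force: 0.0
```

Request:
jog_arm(increments="0 0 0.2 0 0 -0.14 0.4;0 0 0.5 0 0 -0.28 0.4;0 0 0.8 0 0 -0.42 0.4;0 0 0.8 0 0 -0.56 0.4;0 0 0.8 0 0 -0.7 0.4;0 0 0.8 0 0 -0.75 0.4;0 0 0.8 0 0 -0.75 0.4;0 0 0.8 0 0 -0.75 0.4")

```text
clock: 11.55
ee_pos: [585.7, -97.6, 300.1]
eef_rot: [0.708, 0.706, 0.0, -0.0]
contact_force: [0.2, -0.2, -0.4]
gripper_width: 34.4
finger_force: 0.0
```

```bash
python3 - <<'E'
from h import *
s=observe(); print(s["q"].round(2),s["ee_pos"],R.from_quat(s["eef_rot"]).as_matrix().round(3).tolist(),s["clock"])
p,P,c=shot("wrist","pics/w4.png"); np.save("w4.npy",P)
for l in("filter_plate","flap"):
    for r in cut_out("wrist",l)[:2]:
        q=P[r["mask"]]; q=q[~np.isnan(q[:,0])]; t=q[(q[:,2]>88)&(q[:,2]<100)]
        print(l,round(r["score"],2),np.round(r["centre"]),len(q),np.median(q,0).round(),"tab",len(t))
        if len(t): print(t.mean(0).round(1),np.percentile(t,[2,98],axis=0).round())
E
```

```text
[ 0.54  0.29 -0.56  1.57  0.16  1.33 -0.05] [585.7496807  -97.55377364 300.06143076] [[0.002, 1.0, -0.0], [1.0, -0.002, 0.0], [0.0, -0.0, -1.0]] 11.55
filter_plate 0.55 [163. 313.] 773 [585. -90.  61.] tab 265
[584.9 -97.3  92.4] [[ 581. -115.   91.]
 [ 589.  -80.   94.]]
flap 0.62 [182. 431.] 26463 [662. -81. 231.] tab 0
```

View pics/w4.png

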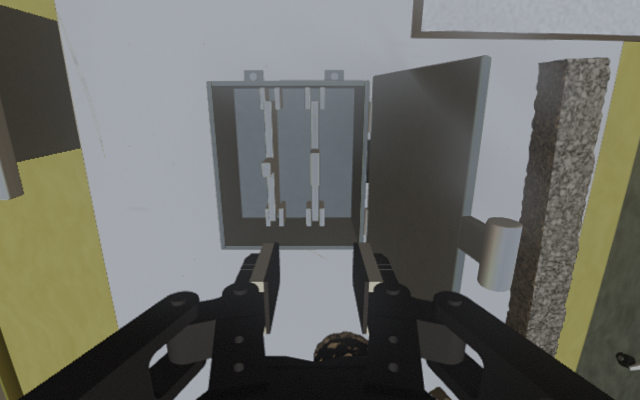

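The tab at (315,165) measures the same again (585, -97.4). The flap stands past upright. Descending.

Request:
jog_arm(increments="0 -0.005 0.5 0 0 0 0.4;0 -0.005 1 0 0 0 0.4;0 -0.005 1 0 0 0 0.4")

```text
clock: 12.0
ee_pos: [579.5, -97.7, 193.7]
eef_rot: [0.707, 0.707, -0.004, -0.006]
contact_force: [-1.3, 0.0, 0.0]
gripper_width: 34.4
finger_force: 0.0
```

Request:
jog_arm(increments="0 0 0.4 0 0 0 0.4;0 0 0.8 0 0 0 0.4;0 0 0.9 0 0 0 0.4;0 0 0.9 0 0 0 0.4")

```text
clock: 12.4
ee_pos: [585.1, -97.7, 110.7]
eef_rot: [0.707, 0.707, -0.0, -0.0]
contact_force: [0.2, -0.4, 0.1]
gripper_width: 34.2
finger_force: 0.0
```

Request:
jog_arm(increments="0 0 0.15 0 0 0 0.4;0 0 0.3 0 0 0 0.4;0 0 0.44 0 0 0 0.4;0 0 0.44 0 0 0 0.4;0 0 0.44 0 0 0 0.4")

```text
clock: 12.9
ee_pos: [584.4, -97.5, 65.7]
eef_rot: [0.707, 0.707, -0.0, -0.001]
contact_force: [-1.5, 0.7, -0.1]
gripper_width: 34.1
finger_force: 0.0
```

Request:
jog_arm(increments="0 0 0 0 0 0 0;0 0 0 0 0 0 0;0 0 0 0 0 0 0;0 0 0 0 0 0 0;0 0 0 0 0 0 0;0 0 0 0 0 0 0")

```text
clock: 13.5
ee_pos: [585.8, -97.5, 67.1]
eef_rot: [0.707, 0.707, 0.001, 0.001]
contact_force: [0.1, -0.2, 3.4]
gripper_width: 9.0
finger_force: 59.2
```

Gripped at about 9–10 mm. Drawing it straight up.

Request:
jog_arm(increments="0 0 -0.08 0 0 0 0;0 0 -0.18 0 0 0 0;0 0 -0.28 0 0 0 0;0 0 -0.38 0 0 0 0;0 0 -0.48 0 0 0 0;0 0 -0.58 0 0 0 0;0 0 -0.7 0 0 0 0;0 0 -0.85 0 0 0 0;0 0 -1 0 0 0 0;0 0 -1 0 0 0 0")

```text
clock: 14.5
ee_pos: [586.9, -97.6, 169.4]
eef_rot: [0.707, 0.707, 0.002, 0.002]
contact_force: [0.8, 0.3, -0.9]
gripper_width: 8.6
finger_force: 58.5
```

Request:
jog_arm(increments="0 0 -0.15 0 0 0 0;0 0 -0.35 0 0 0 0;0 0 -0.6 0 0 0 0;0 0 -0.8 0 0 0 0;0 0 -0.9 0 0 0 0;0 0 -0.9 0 0 0 0")

```text
clock: 15.1
ee_pos: [585.6, -97.6, 257.8]
eef_rot: [0.707, 0.707, 0.001, 0.001]
contact_force: [1.3, -0.8, -0.8]
gripper_width: 9.1
finger_force: 58.5
```

```bash
python3 - <<'E'
from h import *
s=observe(); print(s["ee_pos"],s["gripper_width"],s["contact_force"],s["q"].round(2))
ps=[]
for n in("scene","side"):
    p,P,c=shot(n,f"pics/{n}5.png"); ps.append(p)
    for l in("clipboard","jar","filter_plate","blank_plate"):
        for r in cut_out(n,l)[:1]:
            q=P[r["mask"]]; q=q[~np.isnan(q[:,0])]
            print(n,l,round(r["score"],2),np.round(r["centre"]),np.median(q,0).round(),np.percentile(q,[1,99],axis=0).round().tolist(),cv2.minAreaRect(q[:,:2].astype(np.float32)) if l=="clipboard" else "")
cv2.imwrite("pics/c5.png",np.hstack([cv2.resize(ps[0][90:290,220:420],(400,400)),cv2.resize(ps[1][110:290,230:410],(400,400))])[:,:,::-1])
E
```

```text
[585.64891496 -97.55289249 257.84357457] 9.07914085972141 [ 1.32054638 -0.75924891 -0.77589444] [ 0.53  0.32 -0.56  1.63  0.18  1.24 -0.06]
scene clipboard 0.85 [248. 266.] [514. 330.   4.] [[403.0, 242.0, -4.0], [638.0, 414.0, 13.0]] ((525.8782958984375, 327.1923828125), (249.198486328125, 171.03382873535156), 6.338863372802734)
scene jar 0.66 [209. 304.] [565. 136.  51.] [[550.0, 107.0, 4.0], [596.0, 153.0, 76.0]] 
scene filter_plate 0.94 [142. 343.] [584. -90. 224.] [[576.0, -167.0, 122.0], [648.0, -25.0, 267.0]] 
scene blank_plate 0.69 [186. 352.] [529. -96.  56.] [[481.0, -161.0, 2.0], [584.0, -36.0, 100.0]] 
side clipboard 0.76 [207. 391.] [531. 322.   5.] [[412.0, 241.0, -4.0], [639.0, 404.0, 15.0]] ((524.515869140625, 323.146240234375), (245.18370056152344, 166.63641357421875), 5.942986488342285)
side jar 0.61 [212. 344.] [595. 120.  50.] [[556.0, 98.0, 1.0], [610.0, 150.0, 76.0]] 
side filter_plate 0.8 [178. 288.] [ 585. -114.  233.] [[238.0, -165.0, 53.0], [675.0, -29.0, 267.0]]
```

View pics/c5.png

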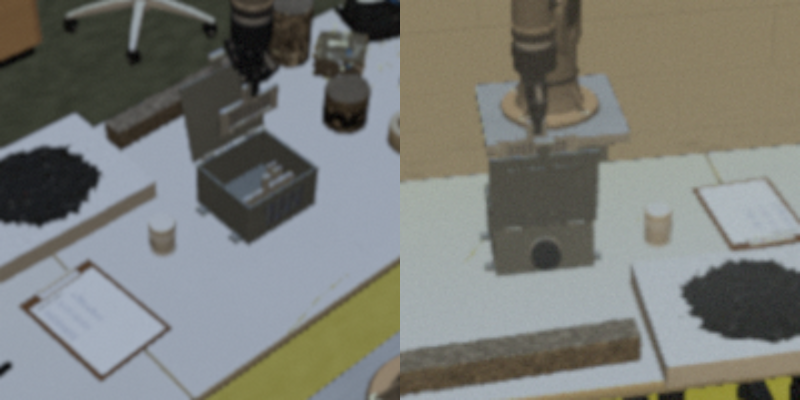

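The crops show the perforated plate hanging level in the gripper (left crop, around (250,110)). The flap is open and the blank plate is still in its slot. The clipboard centre is about (525, 325). Carrying it there.

Request:
jog_arm(increments="0.15 -0.02 0 0 0 0 0;0.4 -0.06 0 0 0 0 0;0.7 -0.1 0 0 0 0 0;1 -0.14 0 0 0 0 0;1 -0.14 0 0 0 0 0")

```text
clock: 16.1
ee_pos: [569.8, 10.4, 257.0]
eef_rot: [0.704, 0.71, 0.002, -0.001]
contact_force: [-0.9, 0.2, -1.5]
gripper_width: 8.9
finger_force: 58.5
```

Request:
jog_arm(increments="0.2 -0.03 0 0 0 0 0;0.5 -0.07 0 0 0 0 0;0.8 -0.11 0 0 0 0 0;1 -0.14 0 0 0 0 0;1 -0.14 0 0 0 0 0")

```text
clock: 16.6
ee_pos: [555.7, 107.6, 256.7]
eef_rot: [0.705, 0.71, 0.001, -0.001]
contact_force: [0.4, -0.6, -1.0]
gripper_width: 8.7
finger_force: 58.5
```

Request:
jog_arm(increments="0.2 -0.03 0 0 0 0 0;0.5 -0.07 0 0 0 0 0;0.8 -0.11 0 0 0 0 0;1 -0.14 0 0 0 0 0;1 -0.14 0 0 0 0 0")

```text
clock: 17.1
ee_pos: [541.9, 205.8, 256.5]
eef_rot: [0.705, 0.709, 0.001, -0.001]
contact_force: [0.3, 0.6, -2.1]
gripper_width: 8.8
finger_force: 58.5
```

Request:
jog_arm(increments="0.2 -0.03 0 0 0 0 0;0.5 -0.07 0 0 0 0 0;0.8 -0.11 0 0 0 0 0;1 -0.14 0 0 0 0 0;1 -0.14 0 0 0 0 0")

```text
clock: 17.6
ee_pos: [528.2, 304.6, 256.3]
eef_rot: [0.706, 0.708, 0.0, -0.001]
contact_force: [0.0, 0.4, -0.7]
gripper_width: 9.0
finger_force: 58.5
```

Request:
jog_arm(increments="0.12 -0.02 0.15 0 0 0 0;0.22 -0.04 0.3 0 0 0 0;0.22 -0.04 0.38 0 0 0 0;0.22 -0.04 0.38 0 0 0 0;0.22 -0.04 0.38 0 0 0 0;0.22 -0.04 0.38 0 0 0 0;0.22 -0.04 0.38 0 0 0 0")

```text
clock: 18.3
ee_pos: [525.7, 324.3, 218.9]
eef_rot: [0.708, 0.707, 0.001, 0.0]
contact_force: [-0.0, 0.7, -0.8]
gripper_width: 8.8
finger_force: 58.6
```

```bash
python3 - <<'E'
from h import *
s=observe(); print(s["ee_pos"],s["gripper_width"],abs(s["joint_velocities"]).max(),R.from_quat(s["eef_rot"]).as_matrix()[:,2])
ps=[]
for n in("scene","side"):
    p,P,c=shot(n,f"pics/{n}6.png"); ps.append(p)
    for l in("jar","filter_plate"):
        for r in cut_out(n,l)[:1]:
            q=P[r["mask"]]; q=q[~np.isnan(q[:,0])]
            print(n,l,round(r["score"],2),np.round(r["centre"]),np.median(q,0).round(),np.percentile(q,[3,97],axis=0).round().tolist())
cv2.imwrite("pics/c6.png",np.hstack([cv2.resize(ps[0][100:300,190:390],(400,400)),cv2.resize(ps[1][110:290,260:440],(400,400))])[:,:,::-1])
E
```

```text
[525.66779287 324.26798693 218.90093347] 8.819785252056246 0.0017957598437662167 [ 1.17620586e-03  2.87200084e-04 -9.99999267e-01]
scene jar 0.69 [168. 340.] [633. -93.  89.] [[476.0, -182.0, 2.0], [675.0, -3.0, 260.0]]
scene filter_plate 0.85 [211. 260.] [523. 329. 185.] [[517.0, 221.0, 1.0], [656.0, 394.0, 231.0]]
side jar 0.76 [210. 345.] [595. 120.  49.] [[562.0, 99.0, 6.0], [609.0, 148.0, 75.0]]
side filter_plate 0.9 [170. 391.] [525. 328. 185.] [[-785.0, 258.0, -571.0], [535.0, 754.0, 217.0]]
```

View pics/c6.png

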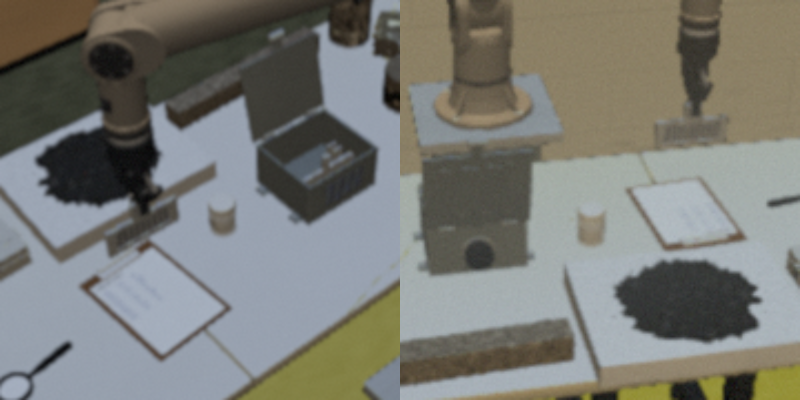

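The crops show the plate upright in the gripper over the clipboard (left (143,228), right (690,130)), with its underside about 157 mm above the table. The arm is still, the flap is open and the jar is in place.

```bash
python3 -c "
from rig import *
print(close_job())"
```

```text
the job is handed in; nothing more can be done
None
```

The job is handed in: the flap is left open past upright, and the filter plate is held upright and still over the middle of the clipboard, about 15 cm above it; the blanking plate stays in its slot.

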